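# Press the cap home on a filter cartridge with a ratchet press

## Robot

A 7-joint arm with a two-finger parallel gripper is mounted at the origin on a cart in front of the work surface, level with it; the furniture and walls round the work are solid. World frame = base frame: x ahead of the robot, y to its left, z up, the work surface at z = 0. Lengths are in m, angles in degrees, forces in N, time in s.
With the tool pointing down it reaches from about 0.375 to 0.925 m from the base axis. Payload 3.1 kg.
Tool frame: the origin (TCP) lies between the finger pads; the fingertips stand 17 mm ahead of it and the grasp point (between the pads) lies 2 mm behind it (arm.tip_extent is the distance from the TCP to the fingertips, in m); z points along the fingers, y is the line along which they close (so a half turn about z gives the same grasp; the last joint's range is limited). The gripper opens to 85 mm and grips with 20 to 120 N. Pads are 22 mm wide; open, the fingers measure 114 mm over their backs; the gripper's body (76 mm by 85 mm) begins 54 mm behind the grasp point. The pads swing forward as they close: fully open they stand 13 mm farther back than shut.
Start: joints at [61.547, 21.939, 2.515, 91.553, -1.026, 66.532, -2.859], TCP at [0.252, -0.599, 0.248] pointing down, gripper open.
Joint ranges: [-149.38, 149.38], [-23.57, 123.04], [-84.95, 90], [0, 143.3], [-89.99, 269.99], [3.08, 112.72], [-163.45, 163.45]. Speed limits (degrees/s): [159.86, 159.86, 180, 180, 180, 180, 180].

## Interface

Orientations are given as [roll, pitch, yaw] about the fixed x, y, z axes, in that order (R = Rz(yaw) Ry(pitch) Rx(roll)).
In Python, from rig import arm, grab_frame, get_calibration gives the robot as it stands.
- The arm moves only by the tool send_rows, never from a script. Its argument "plan" is a list of rows, each an object with "translation": the shift along the tool's x, y, z in m, a list of three; "turn": the turn, a rotation vector about the tool's x, y, z in degrees, a list of three; "fingers": the opening in per cent of the stroke, from 0 (shut) to 100 (fully open). A call has 1 to 20 rows; each row shifts and turns the commanded pose from where the row before left it, along the tool's axes as they then stand; what a row does not reach is not made up. A row lasts 1/8 s, in which the tool goes at most 62.5 mm and 10.7 degrees, less where a joint would pass 70% of its speed; a pose out of reach is approached as far as the arm can. A call with a gripper value outside its range is refused whole. The fingers move at their own pace and stop on an object; "grip_force" is the grip in N (left out, the last holds). Time passes only in rows, so rows that do not move let the fingers close. It gives the time, the measured TCP pose, the force, the opening and the grip force at its end, in the units of the state.
- arm.state(): the state, without advancing time (a new reading comes with each control period).
- grab_frame(name): name is "scene" or "top" or "wrist"; returns the picture (480x640x3 uint8, blue, green, red); there is no depth.
- get_calibration(name): a dict with "camera_matrix" (3x3 intrinsics, pixels), "R" (3x3) and "t" (3): a world point X has camera coordinates R X + t; the wrist camera has in their place "T_tool_cam" (4x4, takes a point from camera to tool coordinates, whose origin is the TCP and whose axes are the flange's). Camera axes: x right, y down, z forward; pixel columns grow to the right and rows downward; lengths in m; the calibration is good to about 2 mm. A picture is of the moment at which its call begins: read the wrist's pose just before it. get_calibration takes no time and is no camera call.
- arm.finish_job(): hands the job in; it is judged then, once.
The state is a dict: "clock": time; "q": joint angles; "joint_vel": joint speeds; "joint_efforts": joint torques, N m; "tool_pos": TCP position; "tool_rot": TCP orientation; "contact_force": force on the tool from outside, world axes, zero at the start; "wrist_torque": the same for the moment, N m; "finger_gap": finger opening in m; "gripper_force": force on a finger pad.
Only numpy, scipy, OpenCV 4.12 (cv2) and the standard library are available. Lean on these libraries where they do the work, as an engineer would, in place of code of your own. Each camera call takes 0.05 s, during which the arm holds its last target. There are 200 camera calls.

## Task

Pump the yellow lever of the little ratchet press until its orange jaw has pushed the blue cap fully home on the filter cartridge, and stop pumping as soon as you feel it seat, so as not to crush the cartridge. Then press the red release button so that the jaw springs all the way back, lift the finished cartridge out and lay it gently down flat in the white tray. Work the jaw with the lever only, and leave the other things alone.

Things in the scene. Friction and masses are not known exactly. Their poses are not given: they have to be found in the camera images.
- press: ratchet press, fixed; place and yaw vary: grey base 124 x 236 x 12 mm, blue housing. Origin on the worktop; y = pressing direction, from the lever end (-y) past the jaw to the adjustable anvil (face set anywhere at y = 102 to 108 mm, 36 mm wide, 70 mm high); z up; press axis x = 0, z = 50 mm; red button on the -x side. Cradle (y 44 to 98 mm) is narrower than the cartridge, below z = 42 mm. Housing up to 97 mm high
- trigger_hinge (a point): point on the hinge axis of the yellow pump lever, 83 mm above the worktop and at y = -46 mm in the press; the axis runs along the press's x
- trigger_pad (a point): point on the top of the lever's ribbed yellow grip, 81 mm from the hinge, on its middle line; the grip is 24 mm wide and runs from 34 mm nearer the hinge to 26 mm beyond this point. At rest the lever slopes up to its free end: from the hinge this point lies 0.91 rad above level (147 mm high; the lever's end 165 mm); pressed down, it falls by the joint angle, to 0.26 rad above level
- trigger (a joint): pump lever: 0 = up at rest (spring, 1 to 3 N at the grip), 0.65 rad = down, hard stop. The first 0.15 rad or so are idle, then the jaw goes up to 30 mm per rad, 8 to 14 mm a stroke; as the lever comes up the ratchet holds the jaw, which slips back up to a tooth (4 mm). Grip force = about 1/2.7 of the jaw's force, plus spring. It must be fully up for the release to work
- ram (a joint): how far the toothed bar with the jaw has advanced towards the anvil, m: 0 = fully back, 0.038 = end of travel. A return spring (4 to 6 N) pulls it back as soon as the ratchet is released
- jaw_pad: orange jaw pad, 24 x 6 x 26 mm, at the front end of the bar on a stiff spring (12 N per mm); axes as the press. The robot must not push on it. More than 40 N between pad and cartridge crushes the cartridge
- jaw_face (a point): middle of the orange pad's pressing face
- release_top (a point): middle of the top of the red release button, 20 mm in diameter, 80 mm above the worktop, on the -x side of the press
- release (a joint): rotation of the release rocker: 0 = ratchet engaged, 0.20 rad = button fully down, a hard stop (about 7 mm lower); beyond about 0.14 rad the holding tooth is clear and the jaw runs back in about half a second: keep it down until then, else a tooth catches again. Takes 2 to 6 N
- cartridge: loose filter cartridge, about 0.1 kg, in the cradle: white barrel with a green band, 25 mm diameter, 60 mm long, with a blue cap. Origin in the middle of the barrel on its axis; y runs along it from cap to foot (foot at y = +30 mm, towards the anvil). The foot may first stand some mm off the anvil; the jaw pushes the cartridge along first
- cap (a joint): how far the cap has been pushed in, m: it starts at 0 to 0.004, and 0.010 = fully home on the barrel, a hard stop. The cap slides stiffly (about 8 N) and stays where it is pushed; once it is home the force climbs steeply
- cap_face (a point): middle of the outer face of the blue cap, 25 mm in diameter, 14 mm thick; 44 mm from the cartridge's origin when home
- wash_tray: the fixed white tray on the worktop, 170 (x) x 250 (y) mm with a rim 16 mm high; origin in the middle of its underside, floor 3 mm above the worktop; its half at +y holds a petri dish, the half at -y is free
- petri_a: bystander: clear petri dish, 60 mm wide, 15 mm high, in the tray; leave alone
- lab_timer: bystander: white bench timer, 77 x 73 x 19 mm; leave alone
- lab_notebook: bystander: purple notebook, 148 x 109 x 14 mm; leave alone
- marker_red: bystander: white marker pen with red cap, 122 mm long; leave alone
Not all that is in view belongs to the job. What is shaped like the cartridge but black or purple is not meant.

How it is judged:
By the outcome, as a careful person would: the job done as asked, in the order asked, and still so for the second after the job is handed in, with the robot touching nothing.
It also fails if it takes over 67 s, if anything falls off the work surface, if the arm or the gripper's body presses on something with over 40 N, if the wrist force passes 120 N, or if a joint passes its speed limit or range.

## Working session

There is one attempt and no reset: what is moved stays moved. The work goes in short steps, Python scripts to look and compute and a tool call to move; the robot and the scene stay as the last step left them, time stands still between calls to the robot, and variables do not carry over. Pictures are saved under pics/ and viewed, at most 10 in all, crops included, and the job is handed in when it is done.

Besides the shell and the picture viewer there is one more tool, called after ">>>" in YAML: its name, and indented under it one key for each argument. send_rows: Moves the arm, as the interface text tells. Its arguments: {"type":"object","properties":{"plan":{"type":"array"},"grip_force":{"type":"number"}},"required":["plan"]}

```bash
mkdir -p pics; ls; python3 - <<'E'
from rig import arm, grab_frame, get_calibration
import cv2
s=arm.state(); print(s)
for n in("scene","top"):
    cv2.imwrite(f"pics/{n}0.png",grab_frame(n)); c=get_calibration(n); print(c)
print(get_calibration("wrist"))
E
```

```text
pics
{'clock': 0.0, 'q': array([61.54730281, 21.99191358,  2.51369724, 91.64911711, -1.02418263,
       66.53263451, -2.85919712]), 'joint_vel': array([-0.02908948, -0.00164052, -0.00785622,  0.05633505,  0.03872793,
       -0.05619829,  0.00839587]), 'joint_efforts': array([-3.50529281e-04, -4.33459818e+01,  1.02421302e+00, -2.49511796e+01,
        1.06330248e-02,  1.14928701e-02, -1.03060873e-05]), 'tool_pos': array([ 0.25201699, -0.5981762 ,  0.24688786]), 'tool_rot': array([-1.79849182e+02,  1.02125094e-02,  2.28521373e+01]), 'contact_force': array([ 0.41705462, -0.36386071,  0.87257122]), 'wrist_torque': array([-0.00858137, -0.00526628, -0.00029233]), 'gripper_force': 0.0, 'finger_gap': 0.08533558875510901}
{'camera_matrix': array([[444.20339572,   0.        , 316.66833834],
       [  0.        , 444.20339572, 239.31000552],
       [  0.        ,   0.        ,   1.        ]]), 'R': array([[-0.89360795, -0.44883726,  0.00315301],
       [-0.24681523,  0.48550273, -0.83867118],
       [ 0.37489608, -0.75022144, -0.54462897]]), 't': array([0.50413693, 0.19354336, 1.15079502])}
{'ca
[... 198 characters left out ...]
99968491,  0.00599917],
       [-0.99347903,  0.02355329, -0.11155564],
       [ 0.11137919, -0.00867911, -0.99374008]]), 't': array([0.09097385, 0.5357762 , 1.38542837])}
{'camera_matrix': array([[420.96909741,   0.        , 317.6509719 ],
       [  0.        , 420.96909741, 238.48031753],
       [  0.        ,   0.        ,   1.        ]]), 'T_tool_cam': array([[-3.91260291e-04, -9.58900543e-01, -2.83742128e-01,
         7.25178865e-02],
       [ 9.99999879e-01, -2.90857359e-04, -3.95982666e-04,
         3.06576201e-04],
       [ 2.97179508e-04, -2.83742248e-01,  9.58900541e-01,
        -1.25270338e-01],
       [ 0.00000000e+00,  0.00000000e+00,  0.00000000e+00,
         1.00000000e+00]])}
```

View pics/scene0.png

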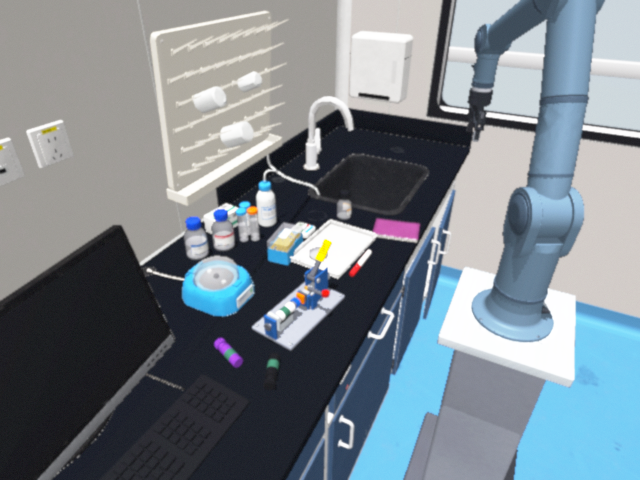

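View pics/top0.png

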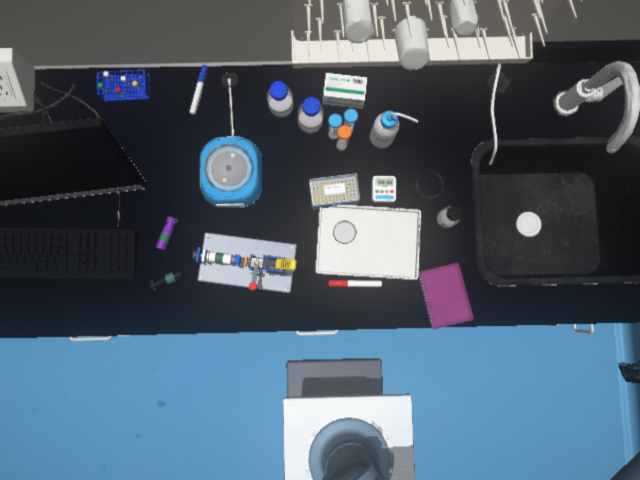

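Scene: the press is at about (247,263) in the top view, lever to the right (-y), button at (252,286) towards the robot. The cartridge candidates are (235,259) in the cradle (white/green/blue), the black one (165,281) and the purple one (166,233). The white one in the press fits the description.

```bash
cat > h.py <<'E'
from rig import arm, grab_frame, get_calibration
import cv2, numpy as np
from scipy.spatial.transform import Rotation as Ro
def cam(n,s=None):
    c=get_calibration(n); K=c["camera_matrix"]
    if n!="wrist": return K,c["R"],np.array(c["t"])
    T=np.eye(4); T[:3,:3]=Ro.from_euler("xyz",s["tool_rot"],degrees=True).as_matrix(); T[:3,3]=s["tool_pos"]
    W=np.linalg.inv(T@c["T_tool_cam"]); return K,W[:3,:3],W[:3,3]
def ray(c,px,z):
    K,R,t=c; o=-R.T@t; d=R.T@np.linalg.inv(K)@np.array([px[0],px[1],1.]); return o+d*(z-o[2])/d[2]
def proj(c,X):
    K,R,t=c; p=K@(R@np.asarray(X,float)+t); return p[:2]/p[2]
def masks(im):
    h=cv2.cvtColor(im,cv2.COLOR_BGR2HSV)
    r=lambda a,b:cv2.inRange(h,np.array(a),np.array(b))
    return dict(yellow=r((22,120,110),(34,255,255)),red=r((0,150,100),(5,255,255))|r((174,150,100),(180,255,255)),
      orange=r((7,150,120),(20,255,255)),blue=r((100,120,50),(125,255,255)),green=r((45,80,30),(90,255,255)),grey=r((100,10,110),(130,70,230)))
def blobs(m,amin=15):
    cs,_=cv2.findContours(m,cv2.RETR_EXTERNAL,cv2.CHAIN_APPROX_NONE)
    return [(cv2.minAreaRect(c),cv2.contourArea(c),c) for c in sorted(cs,key=cv2.contourArea,reverse=True) if cv2.contourArea(c)>=amin]
E
python3 - <<'E'
from h import *
im=cv2.imread("pics/top0.png"); c=cam("top")
for (n,z) in (("yellow",.14),("red",.08),("orange",.05),("green",.06)):
    m=masks(im)[n]; 
    for r,a,_ in blobs(m[:,:],6)[:4]: print(n,np.round(r[0]),np.round(r[1]),a,ray(c,r[0],z).round(4))
m=np.zeros_like(m); roi=(slice(225,300),slice(185,310))
hsv=cv2.cvtColor(im,cv2.COLOR_BGR2HSV); print(hsv[245,270],hsv[280,220])
m[roi]=cv2.inRange(hsv,np.array((90,8,120)),np.array((135,80,255)))[roi]
b=max([blobs(m)[0]],key=lambda q:q[1]); bx=cv2.boxPoints(cv2.minAreaRect(b[2])); print("base",[ray(c,p,.012).round(4) for p in bx])
m=np.zeros_like(m); roi=(slice(195,290),slice(310,428)); m[roi]=cv2.inRange(hsv,np.array((0,0,150)),np.array((180,40,255)))[roi]
bx=cv2.boxPoints(cv2.minAreaRect(blobs(m)[0][2])); print("tray",[ray(c,p,.016).round(4) for p in bx])
cv2.imwrite("pics/crop1.png",cv2.resize(im[225:300,185:310],None,fx=6,fy=6,interpolation=cv2.INTER_CUBIC))
E
```

```text
yellow [286. 264.] [20. 10.] 168.5 [0.4735 0.1414 0.14  ]
yellow [134.  82.] [3. 3.] 7.0 [0.9142 0.4928 0.14  ]
red [338. 282.] [ 5. 17.] 73.0 [0.4303 0.0208 0.08  ]
red [252. 286.] [6. 7.] 33.5 [0.4268 0.2244 0.08  ]
red [118.  90.] [3. 3.] 7.0 [0.9218 0.5534 0.08  ]
orange [344. 132.] [13. 13.] 127.0 [ 0.8099 -0.0083  0.05  ]
orange [245. 261.] [8. 2.] 10.5 [0.4895 0.245  0.05  ]
green [344.  90.] [37.  3.] 76.5 [ 0.9147 -0.012   0.06  ]
green [169. 278.] [10.  9.] 69.5 [0.4523 0.4279 0.06  ]
green [164. 237.] [10.  6.] 52.5 [0.5521 0.4409 0.06  ]
green [218. 258.] [7. 5.] 33.0 [0.4989 0.3084 0.06  ]
[111  21 209] [111  20 219]
base [array([0.4472, 0.3711, 0.012 ]), array([0.5694, 0.3547, 0.012 ]), array([0.5324, 0.119 , 0.012 ]), array([0.4107, 0.1376, 0.012 ])]
tray [array([0.4576, 0.0729, 0.016 ]), array([0.6365, 0.0572, 0.016 ]), array([ 0.6139, -0.2036,  0.016 ]), array([ 0.4353, -0.1842,  0.016 ])]
```

View pics/crop1.png

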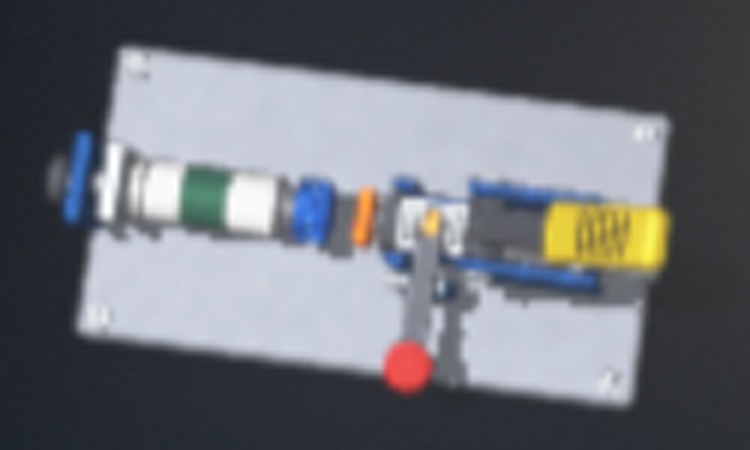

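The crop confirms the cartridge in the cradle (white barrel, green band at crop (205,195), blue cap (315,210), orange jaw (365,215)), and it also shows the button (408,367) and lever grip (605,237). Next: estimate the press frame and compute a viewing move.

```bash
cat >> h.py <<'E'
class Press:
    def __init__(s,o,yaw): s.o=np.array([*o[:2],0.]); s.R=Ro.from_euler("z",yaw,degrees=True).as_matrix(); s.yaw=yaw
    def w(s,p): return s.o+s.R@np.asarray(p,float)
    def p(s,w): return s.R.T@(np.asarray(w)-s.o)
def pose(s): return s["tool_pos"],Ro.from_euler("xyz",s["tool_rot"],degrees=True).as_matrix()
def rel(pos,rpy,s=None):
    s=s or arm.state(); p,R=pose(s); R2=Ro.from_euler("xyz",rpy,degrees=True).as_matrix()
    print("dtool mm",((R.T@(np.array(pos)-p))*1000).round(1),"turn",Ro.from_matrix(R.T@R2).as_rotvec(degrees=True).round(2))
E
python3 - <<'E'
from h import *
c=cam("top"); bc=np.array([.490,.2456]); yaw=-8.9
P=Press(bc,yaw)
print("rel to base centre: grip",P.p(ray(c,(286,264),.1438)),"button",P.p(ray(c,(252,286),.08)))
for n,q,z in (("jaw",(365,215),.063),("anvil face",(107,185),.07),("capR",(331,212),.05),("capL",(296,212),.05),("foot",(136,190),.05)):
    print(n,P.p(ray(c,(185+q[0]/6,225+q[1]/6),z)).round(4))
rel(P.w((0,.02,.27)),(180,0,yaw+90))
E
```

```text
rel to base centre: grip [-0.00056882 -0.10618365  0.1438    ] button [-0.05930193 -0.02956451  0.08      ]
jaw [-0.0005 -0.0042  0.063 ]
anvil face [-0.0025  0.0999  0.07  ]
capR [-0.0003  0.0113  0.05  ]
capL [-0.0022  0.0255  0.05  ]
foot [-0.0018  0.0918  0.05  ]
dtool mm [ 557.5 -702.3  -21.4] turn [ -0.13  -0.07 -58.25]
```

>>> send_rows:
  plan:
    - {"translation": [0.043, -0.03, -0.003], "turn": [0, 0, 0], "fingers": 0}
    - {"translation": [0.043, -0.03, -0.003], "turn": [0, 0, 0], "fingers": 0}
    - {"translation": [0.043, -0.03, -0.003], "turn": [0, 0, 0], "fingers": 0}
    - {"translation": [0.043, -0.03, -0.003], "turn": [0, 0, 0], "fingers": 0}
    - {"translation": [0.043, -0.03, -0.003], "turn": [0, 0, 0], "fingers": 0}
    - {"translation": [0.043, -0.03, -0.003], "turn": [0, 0, 0], "fingers": 0}
    - {"translation": [0.043, -0.03, -0.003], "turn": [0, 0, 0], "fingers": 0}
    - {"translation": [0.043, -0.03, 0], "turn": [0, 0, 0], "fingers": 0}
    - {"translation": [0.043, -0.03, 0], "turn": [0, 0, 0], "fingers": 0}
    - {"translation": [0.019, -0.048, 0], "turn": [0, 0, 0], "fingers": 0}
    - {"translation": [0.019, -0.048, 0], "turn": [0, 0, 0], "fingers": 0}
    - {"translation": [0.019, -0.048, 0], "turn": [0, 0, 0], "fingers": 0}
    - {"translation": [0.019, -0.048, 0], "turn": [0, 0, 0], "fingers": 0}
    - {"translation": [0.019, -0.048, 0], "turn": [0, 0, 0], "fingers": 0}
    - {"translation": [0.019, -0.048, 0], "turn": [0, 0, 0], "fingers": 0}
    - {"translation": [0.019, -0.048, 0], "turn": [0, 0, 0], "fingers": 0}
    - {"translation": [0.019, -0.048, 0], "turn": [0, 0, 0], "fingers": 0}
    - {"translation": [0.019, -0.048, 0], "turn": [0, 0, 0], "fingers": 0}

```text
clock: 2.35
tool_pos: [0.4936, 0.2657, 0.2688]
tool_rot: [180.0, 0.0, 22.8]
contact_force: [1.0, -0.1, 0.5]
finger_gap: 0.0001
gripper_force: 0.0
```

>>> send_rows:
  plan:
    - {"translation": [0, 0, 0], "turn": [0, 0, -9.7], "fingers": 0}
    - {"translation": [0, 0, 0], "turn": [0, 0, -9.7], "fingers": 0}
    - {"translation": [0, 0, 0], "turn": [0, 0, -9.7], "fingers": 0}
    - {"translation": [0, 0, 0], "turn": [0, 0, -9.7], "fingers": 0}
    - {"translation": [0, 0, 0], "turn": [0, 0, -9.7], "fingers": 0}
    - {"translation": [0, 0, 0], "turn": [0, 0, -9.7], "fingers": 0}
    - {"translation": [0, 0, 0], "turn": [0, 0, 0], "fingers": 0}
    - {"translation": [0, 0, 0], "turn": [0, 0, 0], "fingers": 0}

```text
clock: 3.35
tool_pos: [0.4939, 0.2644, 0.269]
tool_rot: [-180.0, 0.0, 80.9]
contact_force: [0.1, 1.0, 0.4]
finger_gap: 0.0003
gripper_force: 0.0
```

```bash
python3 - <<'E'
from h import *
s=arm.state(); print({k:np.round(s[k],4) for k in ("clock","tool_pos","tool_rot","contact_force","finger_gap","q")})
im=grab_frame("wrist"); cv2.imwrite("pics/w1.png",im)
np.save("s1.npy",s,allow_pickle=True)
E
```

```text
{'clock': np.float64(3.35), 'tool_pos': array([0.4939, 0.2644, 0.269 ]), 'tool_rot': array([-1.799722e+02,  1.990000e-02,  8.090560e+01]), 'contact_force': array([0.1224, 0.9811, 0.4377]), 'finger_gap': np.float64(0.0003), 'q': array([  4.2923,  15.9004, -42.6203, 101.0799,  11.5737,  67.534 ,
       -50.7919])}
```

View pics/w1.png

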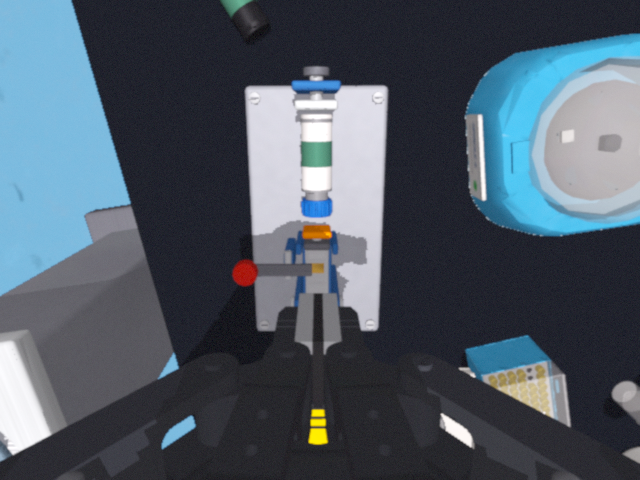

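Wrist view: press upright in the image. Anvil head spans rows 99–109, barrel 112–190 with its green band at (316,152), cap face is at row 215, jaw face at row 226, button at (245,273).

```bash
python3 - <<'E'
from h import *
s=np.load("s1.npy",allow_pickle=True).item(); im=cv2.imread("pics/w1.png"); c=cam("wrist",s); hsv=cv2.cvtColor(im,cv2.COLOR_BGR2HSV)
m=cv2.inRange(hsv,np.array((100,5,120)),np.array((130,60,255))); m[:, :240]=0; m[:,395:]=0; m[:80]=0; m[330:]=0
b=blobs(m)[0]
# base edges: long sides fit
L=[];Rr=[]
for r in list(range(110,225,5)):
    x=np.flatnonzero(m[r]); L.append(ray(c,(x[0],r),.012)); Rr.append(ray(c,(x[-1]+1,r),.012))
for e in (L,Rr):
    e=np.array(e); k=np.polyfit(e[:,1],e[:,0],1); print("edge yaw",np.degrees(np.arctan(-k[0])), "x at y=.265",np.polyval(k,.265))
top=ray(c,(316,86),.012); print("top edge",top)
P=Press((.490,.2456),-8.9)
red=[q for q in blobs(masks(im)["red"]) if 220<q[0][0][0]<270][0]; print("red",red[0]); 
print("button",ray(c,red[0][0],.08), P.p(ray(c,red[0][0],.08)))
col=im[75:250,317]; h=hsv[75:250,317]
mk=masks(im)
for n in("orange","blue","green"):
    q=[(b[0][0],cv2.boundingRect(b[2])) for b in blobs(mk[n]) if 280<b[0][0][0]<350]; print(n,q)
print([(75+i,*h[i]) for i in range(14,45,1)])
for n,r,z in (("base top",86,.012),("anvil",109,.07),("foot",112,.0625),("cap",215,.0625),("jaw",226,.063),("band",152,.0625)):
    print(n,P.p(ray(c,(317,r),z)).round(4))
rel((0,0,0),(180,0,81.1),s)
E
```

```text
edge yaw -8.79529734802309 x at y=.265 0.4316932197215326
edge yaw -8.897376986241502 x at y=.265 0.5557660157697495
top edge [0.50779371 0.3583291  0.012     ]
red ((244.5, 272.5), (25.0, 25.0), 90.0)
button [0.42876176 0.22500462 0.08      ] [-0.05731461 -0.0298216   0.08      ]
orange [((317.0, 231.5), (303, 225, 29, 14)), ((317.5, 267.5), (313, 264, 10, 8))]
blue [((316.0, 85.5), (291, 79, 51, 14)), ((316.0, 207.0), (301, 198, 31, 19)), ((332.9999694824219, 262.5), (329, 232, 9, 62)), ((294.6184387207031, 246.8690948486328), (286, 231, 19, 32)), ((299.8780822753906, 291.0975646972656), (295, 276, 10, 31))]
green [((316.0, 153.5), (302, 142, 29, 24))]
[(89, np.uint8(107), np.uint8(178), np.uint8(163)), (90, np.uint8(108), np.uint8(139), np.uint8(127)), (91, np.uint8(112), np.uint8(45), np.uint8(130)), (92, np.uint8(105), np.uint8(10), np.uint8(151)), (93, np.uint8(132), np.uint8(7), np.uint8(186)), (94, np.uint8(126), np.uint8(6), np.uint8(227)), (95, np.uint8(132), np.uint8(5), np.uint8(237)), (96, np.uint8(132), np.uint8(5), np.uint8(238)), (97, np.uint8(126), np.uint8(5), np.ui
[... 623 characters left out ...]
uint8(7), np.uint8(148)), (111, np.uint8(123), np.uint8(18), np.uint8(144)), (112, np.uint8(125), np.uint8(19), np.uint8(148)), (113, np.uint8(131), np.uint8(12), np.uint8(166)), (114, np.uint8(150), np.uint8(5), np.uint8(221)), (115, np.uint8(0), np.uint8(0), np.uint8(255)), (116, np.uint8(0), np.uint8(0), np.uint8(255)), (117, np.uint8(0), np.uint8(0), np.uint8(255)), (118, np.uint8(158), np.uint8(4), np.uint8(255)), (119, np.uint8(150), np.uint8(3), np.uint8(221))]
base top [0.001  0.1141 0.012 ]
anvil [0.001  0.0947 0.07  ]
foot [0.001  0.0926 0.0625]
cap [0.0007 0.0129 0.0625]
jaw [0.0006 0.0038 0.063 ]
band [0.0009 0.063  0.0625]
dtool mm [-339.  -445.7  269.3] turn [-0.03  0.02 -0.19]
```

```bash
python3 - <<'E'
from h import *
s=np.load("s1.npy",allow_pickle=True).item(); c=cam("wrist",s); im=cv2.imread("pics/w1.png")
P=Press((.490,.2456),-8.85)
b=[cv2.boundingRect(b[2]) for b in blobs(masks(im)["yellow"]) if 290<b[0][0][0]<350]; print("wrist yellow",b)
ct=cam("top"); it=cv2.imread("pics/top0.png"); r=blobs(masks(it)["yellow"])[0]; bx=cv2.boundingRect(r[2]); print(bx)
print("top end",P.p(ray(ct,(bx[0]+bx[2],265),.165)),"inner",P.p(ray(ct,(bx[0],262),.083+.047*np.sin(.91))))
for row in (443,445): print(P.p(ray(c,(318,row),.165)))
o=P.w((.0007,-.0105,0)); P=Press(o,-8.85); print("origin",o)
# TCP targets; approach angle a from vertical
H=np.array([0,-.046,.083])
for r_,th in ((.085,.91),(.085,.26)):
    u=np.array([0,-np.cos(th),np.sin(th)]); n=np.array([0,np.sin(th),np.cos(th)]); print("pad pt",P.w(H+u*r_), "tilt deg",np.degrees(th))
E
```

```text
wrist yellow [(308, 428, 20, 17), (310, 418, 16, 9), (311, 409, 14, 8)]
(276, 259, 21, 11)
top end [-0.00105087 -0.1320988   0.165     ] inner [ 0.00247354 -0.08125319  0.12010668]
[ 0.0008564  -0.11804927  0.165     ]
[ 0.00084924 -0.11966805  0.165     ]
origin [0.48907626 0.23511731 0.        ]
pad pt [0.47397323 0.13811767 0.15010782] tilt deg 52.13915935690491
pad pt [0.46936167 0.10849977 0.10485185] tilt deg 14.896902673401405
```

```bash
cat >> h.py <<'E'
P=Press((.4892,.2361),-8.85); H=np.array([0,-.046,.083])
def lever_pose(th,lift,r=.080,off=15,tip=.017):
    u=np.array([0,-np.cos(th),np.sin(th)]); n=np.array([0,np.sin(th),np.cos(th)])
    a=th-np.radians(off); back=np.array([0,np.sin(a),np.cos(a)])
    pos=P.w(H+u*r+n*lift+back*tip)
    R=(Ro.from_euler("xyz",(180,0,P.yaw+90),degrees=True)*Ro.from_rotvec((0,-a,0))).as_euler("xyz",degrees=True)
    return pos,R
def force(): s=arm.state(); return s["contact_force"]
E
python3 - <<'E'
from h import *
print(arm.tip_extent)
a=lever_pose(.91,.025); print(a); rel(*a)
b=lever_pose(.91,.003)
S=lambda q:dict(tool_pos=q[0],tool_rot=q[1])
rel(*b,S(a)); rel(*lever_pose(.86,.003),S(b)); rel(*b,S(lever_pose(.86,.003)))
E
```

```text
0.017
(array([0.47918475, 0.17177676, 0.17505586]), array([180.        ,  37.13915936,  81.15      ]))
dtool mm [-93.8   0.1  94.1] turn [ -0.09 -37.12  -0.2 ]
dtool mm [-5.7 -0.  21.3] turn [0. 0. 0.]
dtool mm [-1.9  0.   3.9] turn [0.   2.86 0.  ]
dtool mm [ 2.1 -0.  -3.8] turn [-0.   -2.86 -0.  ]
```

>>> send_rows:
  plan:
    - {"translation": [-0.0235, 0, 0], "turn": [0, 0, 0], "fingers": 0}
    - {"translation": [-0.0235, 0, 0], "turn": [0, 0, 0], "fingers": 0}
    - {"translation": [-0.0235, 0, 0.0235], "turn": [0, 0, 0], "fingers": 0}
    - {"translation": [-0.0235, 0, 0.0235], "turn": [0, 0, 0], "fingers": 0}
    - {"translation": [0, 0, 0.0235], "turn": [0, 0, 0], "fingers": 0}
    - {"translation": [0, 0, 0.0235], "turn": [0, 0, 0], "fingers": 0}
    - {"translation": [0, 0, 0], "turn": [0, -7.4, 0], "fingers": 0}
    - {"translation": [0, 0, 0], "turn": [0, -7.4, 0], "fingers": 0}
    - {"translation": [0, 0, 0], "turn": [0, -7.4, 0], "fingers": 0}
    - {"translation": [0, 0, 0], "turn": [0, -7.4, 0], "fingers": 0}
    - {"translation": [0, 0, 0], "turn": [0, -7.5, 0], "fingers": 0}
    - {"translation": [0, 0, 0], "turn": [0, 0, 0], "fingers": 0}
    - {"translation": [0, 0, 0], "turn": [0, 0, 0], "fingers": 0}

```text
clock: 5.03
tool_pos: [0.4796, 0.1713, 0.1754]
tool_rot: [180.0, 37.0, 81.0]
contact_force: [-0.2, 0.1, 0.2]
finger_gap: 0.0
gripper_force: 0.0
```

```bash
python3 - <<'E'
from h import *
s=arm.state(); print(s["clock"],s["contact_force"],s["q"].round(1)); rel(*lever_pose(.91,.003))
cv2.imwrite("pics/w2.png",grab_frame("wrist")); 
E
```

```text
5.025 [-0.17609714  0.14157573  0.20242844] [-13.   31.1 -32.6 100.5  36.1  88.2 -68.2]
dtool mm [-5.2 -0.4 21.3] turn [-0.07 -0.1  -0.14]
```

View pics/w2.png

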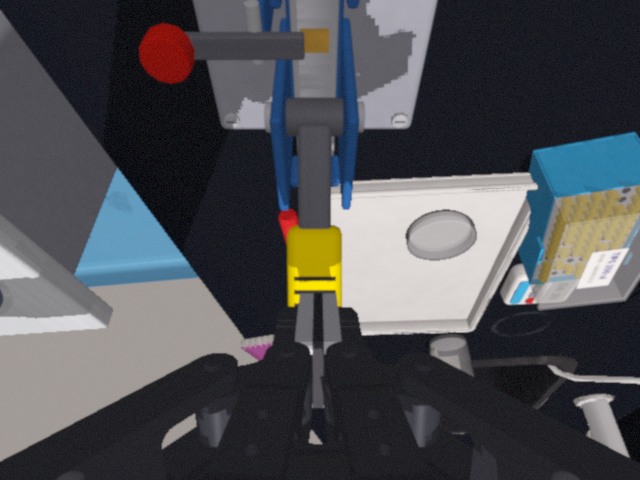

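The wrist view shows the closed fingers straight over the yellow grip (315,265), with the hinge at (315,115). Touching down.

>>> send_rows:
  plan:
    - {"translation": [-0.0015, 0, 0.006], "turn": [0, 0, 0], "fingers": 0}
    - {"translation": [-0.0015, 0, 0.006], "turn": [0, 0, 0], "fingers": 0}
    - {"translation": [-0.001, 0, 0.005], "turn": [0, 0, 0], "fingers": 0}
    - {"translation": [-0.001, 0, 0.004], "turn": [0, 0, 0], "fingers": 0}
    - {"translation": [0, 0, 0], "turn": [0, 0, 0], "fingers": 0}

```text
clock: 5.7
tool_pos: [0.4766, 0.1548, 0.1613]
tool_rot: [-180.0, 37.1, 81.0]
contact_force: [-0.7, 0.6, -0.5]
finger_gap: -0.0002
gripper_force: 0.0
```

>>> send_rows:
  plan:
    - {"translation": [-0.002, 0, 0.004], "turn": [0, 2.86, 0], "fingers": 0}
    - {"translation": [-0.002, 0, 0.004], "turn": [0, 2.86, 0], "fingers": 0}
    - {"translation": [0, 0, 0], "turn": [0, 0, 0], "fingers": 0}

```text
clock: 6.08
tool_pos: [0.4758, 0.1471, 0.158]
tool_rot: [179.9, 31.4, 81.0]
contact_force: [0.4, 0.7, 1.5]
finger_gap: 0.0002
gripper_force: 0.7
```

>>> send_rows:
  plan:
    - {"translation": [-0.002, 0, 0.004], "turn": [0, 2.86, 0], "fingers": 0}
    - {"translation": [-0.002, 0, 0.004], "turn": [0, 2.86, 0], "fingers": 0}
    - {"translation": [0, 0, 0], "turn": [0, 0, 0], "fingers": 0}

```text
clock: 6.45
tool_pos: [0.4748, 0.1413, 0.1534]
tool_rot: [179.9, 25.6, 81.0]
contact_force: [-0.2, 2.2, 3.7]
finger_gap: 0.0001
gripper_force: 2.1
```

>>> send_rows:
  plan:
    - {"translation": [-0.002, 0, 0.004], "turn": [0, 2.86, 0], "fingers": 0}
    - {"translation": [-0.002, 0, 0.004], "turn": [0, 2.86, 0], "fingers": 0}
    - {"translation": [0, 0, 0], "turn": [0, 0, 0], "fingers": 0}

```text
clock: 6.82
tool_pos: [0.4738, 0.1335, 0.1474]
tool_rot: [179.9, 20.0, 81.0]
contact_force: [0.5, 1.7, 4.5]
finger_gap: 0.0
gripper_force: 1.9
```

>>> send_rows:
  plan:
    - {"translation": [-0.002, 0, 0.004], "turn": [0, 2.86, 0], "fingers": 0}
    - {"translation": [-0.002, 0, 0.004], "turn": [0, 2.86, 0], "fingers": 0}
    - {"translation": [0, 0, 0], "turn": [0, 0, 0], "fingers": 0}

```text
clock: 7.2
tool_pos: [0.4728, 0.1271, 0.1407]
tool_rot: [180.0, 14.3, 81.0]
contact_force: [0.2, 1.6, 2.6]
finger_gap: -0.0001
gripper_force: 1.5
```

>>> send_rows:
  plan:
    - {"translation": [-0.002, 0, 0.004], "turn": [0, 2.86, 0], "fingers": 0}
    - {"translation": [-0.002, 0, 0.004], "turn": [0, 2.86, 0], "fingers": 0}
    - {"translation": [0, 0, 0], "turn": [0, 0, 0], "fingers": 0}

```text
clock: 7.58
tool_pos: [0.4718, 0.1215, 0.1337]
tool_rot: [180.0, 8.6, 81.0]
contact_force: [0.5, 2.1, 4.6]
finger_gap: -0.0004
gripper_force: 2.1
```

```bash
python3 - <<'E'
from h import *
s=arm.state(); print(s["clock"],s["contact_force"])
p=P.p(s["tool_pos"]); a=np.radians(s["tool_rot"][1]); tip=p-.017*np.array([0,np.sin(a),np.cos(a)]); corner=tip-.009*np.array([0,np.cos(a),-np.sin(a)])
for q in (tip,corner): d=q-H; print("th",np.arctan2(d[2],-d[1]),"r",np.hypot(d[1],d[2]))
im=grab_frame("wrist"); cv2.imwrite("pics/w3.png",im); c=cam("wrist",s)
mk=masks(im)
for n in("orange","blue","green"):
    print(n,[(tuple(map(int,cv2.boundingRect(b[2])))) for b in blobs(mk[n],30) if 270<b[0][0][0]<360])
E
```

```text
7.575 [0.48094922 2.08765059 4.64565335]
th 0.43808699225550657 r 0.07999780665889113
th 0.4091872680043483 r 0.08866247887632694
orange []
blue [(332, 0, 33, 231), (262, 47, 33, 184), (269, 0, 20, 18)]
green []
```

>>> send_rows:
  plan:
    - {"translation": [-0.002, 0, 0.004], "turn": [0, 2.86, 0], "fingers": 0}
    - {"translation": [0, 0, 0], "turn": [0, 0, 0], "fingers": 0}

```text
clock: 7.88
tool_pos: [0.4712, 0.1186, 0.1298]
tool_rot: [-180.0, 5.7, 81.0]
contact_force: [0.3, -0.5, 3.9]
finger_gap: -0.0002
gripper_force: 1.7
```

>>> send_rows:
  plan:
    - {"translation": [-0.002, 0, 0.004], "turn": [0, 2.86, 0], "fingers": 0}
    - {"translation": [0, 0, 0], "turn": [0, 0, 0], "fingers": 0}

```text
clock: 8.12
tool_pos: [0.4707, 0.1165, 0.1262]
tool_rot: [-180.0, 2.9, 81.0]
contact_force: [0.9, -0.2, 4.5]
finger_gap: 0.0001
gripper_force: 2.1
```

```bash
python3 - <<'E'
from h import *
im=grab_frame("top"); cv2.imwrite("pics/top1.png",im); c=cam("top")
for f in("top0","top1"):
    im=cv2.imread(f"pics/{f}.png"); mk=masks(im)
    for n in("orange","green","blue"):
        m=mk[n]; r=np.zeros_like(m); r[250:270,200:250]=m[250:270,200:250]
        mm=cv2.moments(r,True); print(f,n,mm["m00"],mm["m10"]/max(mm["m00"],1),mm["m01"]/max(mm["m00"],1))
E
```

```text
top0 orange 20.0 245.15 260.95
top0 green 45.0 218.44444444444446 257.44444444444446
top0 blue 59.0 234.94915254237287 259.6101694915254
top1 orange 18.0 239.94444444444446 260.0
top1 green 49.0 217.81632653061226 257.46938775510205
top1 blue 47.0 233.19148936170214 259.25531914893617
```

>>> send_rows:
  plan:
    - {"translation": [0.0021, 0, -0.0038], "turn": [0, -2.86, 0], "fingers": 0}
    - {"translation": [0.0021, 0, -0.0038], "turn": [0, -2.86, 0], "fingers": 0}
    - {"translation": [0.0021, 0, -0.0038], "turn": [0, -2.86, 0], "fingers": 0}
    - {"translation": [0.0021, 0, -0.0038], "turn": [0, -2.86, 0], "fingers": 0}
    - {"translation": [0.0021, 0, -0.0038], "turn": [0, -2.86, 0], "fingers": 0}
    - {"translation": [0.0021, 0, -0.0038], "turn": [0, -2.86, 0], "fingers": 0}
    - {"translation": [0.0021, 0, -0.0038], "turn": [0, -2.86, 0], "fingers": 0}
    - {"translation": [0.0021, 0, -0.0038], "turn": [0, -2.86, 0], "fingers": 0}
    - {"translation": [0.0021, 0, -0.0038], "turn": [0, -2.86, 0], "fingers": 0}
    - {"translation": [0.0021, 0, -0.0038], "turn": [0, -2.86, 0], "fingers": 0}
    - {"translation": [0.0021, 0, -0.0038], "turn": [0, -2.86, 0], "fingers": 0}
    - {"translation": [0.0021, 0, -0.0038], "turn": [0, -2.86, 0], "fingers": 0}
    - {"translation": [0.001, 0, -0.004], "turn": [0, 0, 0], "fingers": 0}
    - {"translation": [0, 0, 0], "turn": [0, 0, 0], "fingers": 0}

```text
clock: 9.93
tool_pos: [0.4768, 0.1572, 0.1633]
tool_rot: [-180.0, 37.1, 81.1]
contact_force: [-0.6, -0.3, -0.0]
finger_gap: 0.0002
gripper_force: 0.0
```

```bash
python3 - <<'E'
from h import *
im=grab_frame("top"); cv2.imwrite("pics/top2.png",im); mk=masks(im); s=arm.state(); print(s["contact_force"])
for n in("orange","green","blue"):
        m=mk[n]; r=np.zeros_like(m); r[250:270,200:250]=m[250:270,200:250]
        mm=cv2.moments(r,True); print(n,mm["m00"],mm["m10"]/max(mm["m00"],1),mm["m01"]/max(mm["m00"],1))
rel(*lever_pose(.91,.003))
E
```

```text
[-0.76777724 -0.11693115  0.3724885 ]
orange 0.0 0.0 0.0
green 0.0 0.0 0.0
blue 0.0 0.0 0.0
dtool mm [-0.6 -0.1  2.8] turn [-0.05  0.   -0.09]
```

>>> send_rows:
  plan:
    - {"translation": [-0.001, 0, 0.003], "turn": [0, 0, 0], "fingers": 0}
    - {"translation": [-0.002, 0, 0.004], "turn": [0, 2.86, 0], "fingers": 0}
    - {"translation": [-0.002, 0, 0.004], "turn": [0, 2.86, 0], "fingers": 0}
    - {"translation": [-0.002, 0, 0.004], "turn": [0, 2.86, 0], "fingers": 0}
    - {"translation": [-0.002, 0, 0.004], "turn": [0, 2.86, 0], "fingers": 0}
    - {"translation": [0, 0, 0], "turn": [0, 0, 0], "fingers": 0}

```text
clock: 10.72
tool_pos: [0.4746, 0.1393, 0.1537]
tool_rot: [179.9, 25.6, 80.9]
contact_force: [-0.5, 2.2, 4.2]
finger_gap: -0.0001
gripper_force: 2.3
```

>>> send_rows:
  plan:
    - {"translation": [-0.002, 0, 0.004], "turn": [0, 2.86, 0], "fingers": 0}
    - {"translation": [0, 0, 0], "turn": [0, 0, 0], "fingers": 0}

```text
clock: 10.98
tool_pos: [0.4742, 0.136, 0.1508]
tool_rot: [179.9, 22.8, 81.0]
contact_force: [0.5, 2.7, 5.0]
finger_gap: -0.0001
gripper_force: 2.7
```

>>> send_rows:
  plan:
    - {"translation": [-0.001, 0, 0.002], "turn": [0, 1.43, 0], "fingers": 0}
    - {"translation": [0, 0, 0], "turn": [0, 0, 0], "fingers": 0}

```text
clock: 11.22
tool_pos: [0.4739, 0.1337, 0.1487]
tool_rot: [179.9, 21.5, 81.0]
contact_force: [0.0, 0.6, 3.6]
finger_gap: -0.0001
gripper_force: 1.7
```

>>> send_rows:
  plan:
    - {"translation": [-0.001, 0, 0.002], "turn": [0, 1.43, 0], "fingers": 0}
    - {"translation": [0, 0, 0], "turn": [0, 0, 0], "fingers": 0}

```text
clock: 11.48
tool_pos: [0.4736, 0.1323, 0.147]
tool_rot: [180.0, 20.0, 81.0]
contact_force: [0.9, 0.6, 4.6]
finger_gap: -0.0001
gripper_force: 2.1
```

>>> send_rows:
  plan:
    - {"translation": [-0.001, 0, 0.002], "turn": [0, 1.43, 0], "fingers": 0}
    - {"translation": [0, 0, 0], "turn": [0, 0, 0], "fingers": 0}

```text
clock: 11.72
tool_pos: [0.4734, 0.131, 0.1455]
tool_rot: [179.9, 18.5, 81.0]
contact_force: [0.6, 1.1, 4.4]
finger_gap: 0.0001
gripper_force: 2.3
```

>>> send_rows:
  plan:
    - {"translation": [-0.001, 0, 0.002], "turn": [0, 1.43, 0], "fingers": 0}
    - {"translation": [0, 0, 0], "turn": [0, 0, 0], "fingers": 0}

```text
clock: 11.98
tool_pos: [0.4731, 0.1295, 0.1439]
tool_rot: [180.0, 17.1, 81.0]
contact_force: [1.0, 1.7, 4.5]
finger_gap: 0.0003
gripper_force: 2.3
```

>>> send_rows:
  plan:
    - {"translation": [-0.001, 0, 0.002], "turn": [0, 1.43, 0], "fingers": 0}
    - {"translation": [0, 0, 0], "turn": [0, 0, 0], "fingers": 0}

```text
clock: 12.22
tool_pos: [0.4728, 0.1281, 0.1423]
tool_rot: [180.0, 15.6, 81.0]
contact_force: [0.4, 1.8, 5.2]
finger_gap: 0.0001
gripper_force: 2.5
```

>>> send_rows:
  plan:
    - {"translation": [-0.001, 0, 0.002], "turn": [0, 1.43, 0], "fingers": 0}
    - {"translation": [0, 0, 0], "turn": [0, 0, 0], "fingers": 0}

```text
clock: 12.48
tool_pos: [0.4726, 0.1268, 0.1409]
tool_rot: [179.9, 14.2, 81.1]
contact_force: [0.5, 2.1, 5.4]
finger_gap: 0.0
gripper_force: 3.1
```

>>> send_rows:
  plan:
    - {"translation": [-0.001, 0, 0.002], "turn": [0, 1.43, 0], "fingers": 0}
    - {"translation": [0, 0, 0], "turn": [0, 0, 0], "fingers": 0}

```text
clock: 12.72
tool_pos: [0.4724, 0.1253, 0.1391]
tool_rot: [180.0, 12.8, 81.1]
contact_force: [1.1, 1.2, 5.4]
finger_gap: 0.0004
gripper_force: 2.9
```

```bash
python3 - <<'E'
from h import *
im=grab_frame("top"); cv2.imwrite("pics/top3.png",im); mk=masks(im); s=arm.state(); print(s["contact_force"],s["gripper_force"])
for n in("orange","green","blue"):
        m=mk[n]; r=np.zeros_like(m); r[250:270,200:250]=m[250:270,200:250]
        mm=cv2.moments(r,True); print(n,mm["m00"],mm["m10"]/max(mm["m00"],1),mm["m01"]/max(mm["m00"],1))
E
```

```text
[1.51323663 0.53053717 4.94665794] 2.859881082549691
orange 0.0 0.0 0.0
green 49.0 216.9387755102041 257.57142857142856
blue 3.0 200.0 251.0
```

>>> send_rows:
  plan:
    - {"translation": [-0.001, 0, 0.002], "turn": [0, 1.43, 0], "fingers": 0}
    - {"translation": [0, 0, 0], "turn": [0, 0, 0], "fingers": 0}

```text
clock: 13.02
tool_pos: [0.4722, 0.124, 0.1374]
tool_rot: [180.0, 11.3, 81.1]
contact_force: [0.7, 2.0, 6.5]
finger_gap: -0.0002
gripper_force: 3.2
```

>>> send_rows:
  plan:
    - {"translation": [-0.001, 0, 0.002], "turn": [0, 1.43, 0], "fingers": 0}
    - {"translation": [0, 0, 0], "turn": [0, 0, 0], "fingers": 0}

```text
clock: 13.28
tool_pos: [0.472, 0.1228, 0.1358]
tool_rot: [180.0, 9.9, 81.1]
contact_force: [0.7, 2.4, 6.1]
finger_gap: -0.0001
gripper_force: 3.3
```

>>> send_rows:
  plan:
    - {"translation": [-0.001, 0, 0.002], "turn": [0, 1.43, 0], "fingers": 0}
    - {"translation": [0, 0, 0], "turn": [0, 0, 0], "fingers": 0}

```text
clock: 13.52
tool_pos: [0.4718, 0.1215, 0.134]
tool_rot: [180.0, 8.5, 81.1]
contact_force: [-0.3, 1.1, 6.4]
finger_gap: -0.0
gripper_force: 3.4
```

>>> send_rows:
  plan:
    - {"translation": [-0.001, 0, 0.002], "turn": [0, 1.43, 0], "fingers": 0}
    - {"translation": [0, 0, 0], "turn": [0, 0, 0], "fingers": 0}

```text
clock: 13.78
tool_pos: [0.4716, 0.1202, 0.1321]
tool_rot: [180.0, 7.0, 81.1]
contact_force: [0.7, 1.5, 6.4]
finger_gap: -0.0
gripper_force: 3.4
```

>>> send_rows:
  plan:
    - {"translation": [-0.001, 0, 0.002], "turn": [0, 1.43, 0], "fingers": 0}
    - {"translation": [0, 0, 0], "turn": [0, 0, 0], "fingers": 0}

```text
clock: 14.02
tool_pos: [0.4713, 0.119, 0.1302]
tool_rot: [180.0, 5.6, 81.0]
contact_force: [1.3, 1.7, 5.7]
finger_gap: -0.0001
gripper_force: 3.3
```

>>> send_rows:
  plan:
    - {"translation": [-0.001, 0, 0.002], "turn": [0, 1.43, 0], "fingers": 0}
    - {"translation": [0, 0, 0], "turn": [0, 0, 0], "fingers": 0}

```text
clock: 14.28
tool_pos: [0.4711, 0.1176, 0.1281]
tool_rot: [180.0, 4.2, 81.0]
contact_force: [1.1, 1.6, 5.7]
finger_gap: -0.0001
gripper_force: 2.8
```

```bash
python3 - <<'E'
from h import *
im=grab_frame("top"); cv2.imwrite("pics/top4.png",im); mk=masks(im); s=arm.state(); print(s["contact_force"],s["gripper_force"])
for n in("orange","green","blue"):
        m=mk[n]; r=np.zeros_like(m); r[250:270,205:250]=m[250:270,205:250]
        mm=cv2.moments(r,True); print(n,mm["m00"],mm["m10"]/max(mm["m00"],1),mm["m01"]/max(mm["m00"],1))
a=[cv2.resize(cv2.imread(f"pics/top{i}.png")[235:280,185:265],None,fx=6,fy=6,interpolation=cv2.INTER_CUBIC) for i in (0,4)]
cv2.imwrite("pics/cmp.png",np.vstack(a))
E
```

```text
[0.40528234 0.91943068 5.8220188 ] 2.751994002610445
orange 19.0 237.31578947368422 260.05263157894734
green 49.0 217.0612244897959 257.42857142857144
blue 47.0 233.12765957446808 259.531914893617
```

View pics/cmp.png

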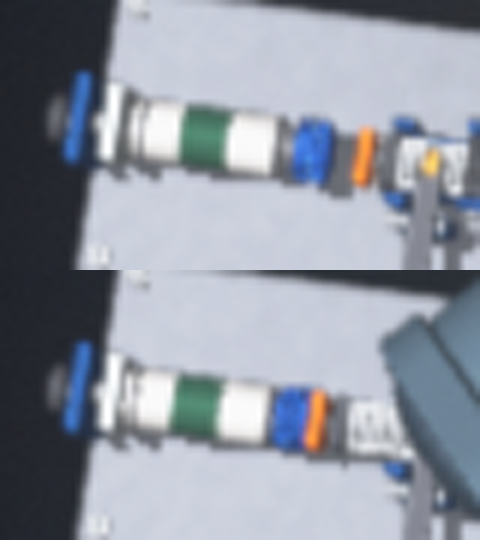

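Lower crop: the jaw (315,420) now touches the cap (292,418) and the cartridge has slid to the anvil. There is no force rise yet, so another stroke.

>>> send_rows:
  plan:
    - {"translation": [0.0021, 0, -0.0038], "turn": [0, -2.86, 0], "fingers": 0}
    - {"translation": [0.0021, 0, -0.0038], "turn": [0, -2.86, 0], "fingers": 0}
    - {"translation": [0.0021, 0, -0.0038], "turn": [0, -2.86, 0], "fingers": 0}
    - {"translation": [0.0021, 0, -0.0038], "turn": [0, -2.86, 0], "fingers": 0}
    - {"translation": [0.0021, 0, -0.0038], "turn": [0, -2.86, 0], "fingers": 0}
    - {"translation": [0.0021, 0, -0.0038], "turn": [0, -2.86, 0], "fingers": 0}
    - {"translation": [0.0021, 0, -0.0038], "turn": [0, -2.86, 0], "fingers": 0}
    - {"translation": [0.0021, 0, -0.0038], "turn": [0, -2.86, 0], "fingers": 0}
    - {"translation": [0.0021, 0, -0.0038], "turn": [0, -2.86, 0], "fingers": 0}
    - {"translation": [0.0021, 0, -0.0038], "turn": [0, -2.86, 0], "fingers": 0}
    - {"translation": [0.0021, 0, -0.0038], "turn": [0, -2.86, 0], "fingers": 0}
    - {"translation": [0.001, 0, -0.002], "turn": [0, -1.43, 0], "fingers": 0}
    - {"translation": [0.001, 0, -0.004], "turn": [0, 0, 0], "fingers": 0}
    - {"translation": [0, 0, 0], "turn": [0, 0, 0], "fingers": 0}

```text
clock: 16.08
tool_pos: [0.4769, 0.1564, 0.1633]
tool_rot: [-180.0, 37.1, 81.0]
contact_force: [-0.2, -0.3, -0.7]
finger_gap: 0.0001
gripper_force: 0.0
```

```bash
python3 - <<'E'
from h import *
s=arm.state(); print(s["contact_force"]);rel(*lever_pose(.91,.003))
E
```

```text
[-0.16890818 -0.31413656 -0.68201636]
dtool mm [-0.4 -0.1  2.5] turn [-0.07 -0.03 -0.08]
```

>>> send_rows:
  plan:
    - {"translation": [-0.001, 0, 0.003], "turn": [0, 0, 0], "fingers": 0}
    - {"translation": [-0.002, 0, 0.004], "turn": [0, 2.86, 0], "fingers": 0}
    - {"translation": [-0.002, 0, 0.004], "turn": [0, 2.86, 0], "fingers": 0}
    - {"translation": [-0.002, 0, 0.004], "turn": [0, 2.86, 0], "fingers": 0}
    - {"translation": [0, 0, 0], "turn": [0, 0, 0], "fingers": 0}

```text
clock: 16.7
tool_pos: [0.475, 0.1421, 0.156]
tool_rot: [179.9, 28.5, 80.9]
contact_force: [-1.3, 2.6, 3.0]
finger_gap: -0.0005
gripper_force: 1.7
```

>>> send_rows:
  plan:
    - {"translation": [-0.001, 0, 0.002], "turn": [0, 1.43, 0], "fingers": 0}
    - {"translation": [0, 0, 0], "turn": [0, 0, 0], "fingers": 0}

```text
clock: 16.95
tool_pos: [0.4748, 0.1409, 0.1549]
tool_rot: [179.9, 27.1, 81.0]
contact_force: [-1.0, 1.5, 6.0]
finger_gap: 0.0002
gripper_force: 2.8
```

>>> send_rows:
  plan:
    - {"translation": [-0.001, 0, 0.002], "turn": [0, 1.43, 0], "fingers": 0}
    - {"translation": [0, 0, 0], "turn": [0, 0, 0], "fingers": 0}

```text
clock: 17.2
tool_pos: [0.4744, 0.138, 0.1523]
tool_rot: [180.0, 25.7, 81.0]
contact_force: [0.4, 0.2, 1.6]
finger_gap: -0.0
gripper_force: 0.7
```

>>> send_rows:
  plan:
    - {"translation": [-0.001, 0, 0.002], "turn": [0, 1.43, 0], "fingers": 0}
    - {"translation": [0, 0, 0], "turn": [0, 0, 0], "fingers": 0}

```text
clock: 17.45
tool_pos: [0.474, 0.1367, 0.1509]
tool_rot: [180.0, 24.2, 81.0]
contact_force: [-0.5, 0.1, 0.9]
finger_gap: -0.0
gripper_force: 0.8
```

>>> send_rows:
  plan:
    - {"translation": [-0.001, 0, 0.002], "turn": [0, 1.43, 0], "fingers": 0}
    - {"translation": [0, 0, 0], "turn": [0, 0, 0], "fingers": 0}

```text
clock: 17.7
tool_pos: [0.4737, 0.1355, 0.1498]
tool_rot: [180.0, 22.7, 81.0]
contact_force: [0.2, 1.0, 1.3]
finger_gap: -0.0001
gripper_force: 1.3
```

>>> send_rows:
  plan:
    - {"translation": [-0.001, 0, 0.002], "turn": [0, 1.43, 0], "fingers": 0}
    - {"translation": [0, 0, 0], "turn": [0, 0, 0], "fingers": 0}

```text
clock: 17.95
tool_pos: [0.4735, 0.1341, 0.1486]
tool_rot: [180.0, 21.3, 81.0]
contact_force: [0.2, 3.1, 4.1]
finger_gap: -0.0002
gripper_force: 2.2
```

>>> send_rows:
  plan:
    - {"translation": [-0.001, 0, 0.002], "turn": [0, 1.43, 0], "fingers": 0}
    - {"translation": [0, 0, 0], "turn": [0, 0, 0], "fingers": 0}

```text
clock: 18.2
tool_pos: [0.4733, 0.1327, 0.1473]
tool_rot: [180.0, 19.8, 81.0]
contact_force: [-0.6, 2.9, 5.3]
finger_gap: 0.0003
gripper_force: 3.0
```

>>> send_rows:
  plan:
    - {"translation": [-0.001, 0, 0.002], "turn": [0, 1.43, 0], "fingers": 0}
    - {"translation": [0, 0, 0], "turn": [0, 0, 0], "fingers": 0}

```text
clock: 18.45
tool_pos: [0.4731, 0.1313, 0.146]
tool_rot: [179.9, 18.4, 81.0]
contact_force: [-0.7, 2.2, 6.2]
finger_gap: 0.0001
gripper_force: 3.5
```

>>> send_rows:
  plan:
    - {"translation": [-0.001, 0, 0.002], "turn": [0, 1.43, 0], "fingers": 0}
    - {"translation": [0, 0, 0], "turn": [0, 0, 0], "fingers": 0}

```text
clock: 18.7
tool_pos: [0.4729, 0.1298, 0.1445]
tool_rot: [179.9, 17.0, 81.0]
contact_force: [-1.4, 3.5, 6.8]
finger_gap: -0.0001
gripper_force: 3.6
```

>>> send_rows:
  plan:
    - {"translation": [-0.001, 0, 0.002], "turn": [0, 1.43, 0], "fingers": 0}
    - {"translation": [0, 0, 0], "turn": [0, 0, 0], "fingers": 0}

```text
clock: 18.95
tool_pos: [0.4726, 0.1282, 0.1428]
tool_rot: [179.9, 15.6, 81.0]
contact_force: [-0.6, 2.8, 7.3]
finger_gap: 0.0003
gripper_force: 3.6
```

>>> send_rows:
  plan:
    - {"translation": [-0.001, 0, 0.002], "turn": [0, 1.43, 0], "fingers": 0}
    - {"translation": [0, 0, 0], "turn": [0, 0, 0], "fingers": 0}

```text
clock: 19.2
tool_pos: [0.4725, 0.1268, 0.1414]
tool_rot: [179.9, 14.1, 81.0]
contact_force: [-2.0, 2.6, 8.6]
finger_gap: -0.0002
gripper_force: 4.3
```

>>> send_rows:
  plan:
    - {"translation": [-0.0005, 0, 0.001], "turn": [0, 0.7, 0], "fingers": 0}
    - {"translation": [0, 0, 0], "turn": [0, 0, 0], "fingers": 0}

```text
clock: 19.45
tool_pos: [0.4724, 0.1262, 0.1407]
tool_rot: [179.9, 13.5, 81.1]
contact_force: [-2.5, 2.3, 8.7]
finger_gap: -0.0
gripper_force: 4.6
```

```bash
python3 - <<'E'
from h import *
s=arm.state(); print(s["contact_force"],s["gripper_force"]); f=[]
im=grab_frame("top"); cv2.imwrite("pics/top5.png",im); mk=masks(im)
s=arm.state(); print(s["contact_force"],s["gripper_force"],s["tool_pos"])
for n in("orange","green","blue"):
        m=mk[n]; r=np.zeros_like(m); r[250:270,205:250]=m[250:270,205:250]
        mm=cv2.moments(r,True); print(n,mm["m00"],mm["m10"]/max(mm["m00"],1),mm["m01"]/max(mm["m00"],1))
E
```

```text
[-2.4954241   2.30064398  8.74077032] 4.642639383673668
[-1.56074478  3.03824228  9.337447  ] 4.635624177753925 [0.47236942 0.12621596 0.14074532]
orange 0.0 0.0 0.0
green 40.0 216.425 258.1
blue 0.0 0.0 0.0
```

>>> send_rows:
  plan:
    - {"translation": [-0.0005, 0, 0.001], "turn": [0, 0.7, 0], "fingers": 0}
    - {"translation": [0, 0, 0], "turn": [0, 0, 0], "fingers": 0}

```text
clock: 19.75
tool_pos: [0.4723, 0.1255, 0.14]
tool_rot: [179.9, 12.8, 81.1]
contact_force: [-1.8, 1.8, 9.1]
finger_gap: -0.0001
gripper_force: 4.9
```

>>> send_rows:
  plan:
    - {"translation": [-0.0005, 0, 0.001], "turn": [0, 0.7, 0], "fingers": 0}
    - {"translation": [0, 0, 0], "turn": [0, 0, 0], "fingers": 0}

```text
clock: 20.0
tool_pos: [0.4722, 0.1249, 0.1393]
tool_rot: [179.9, 12.1, 81.1]
contact_force: [-2.1, 3.4, 10.5]
finger_gap: -0.0004
gripper_force: 5.3
```

Force has climbed steeply from the ~6.5 N sliding level to ~11 N while the jaw barely advances: the cap is seated. Raising the lever.

>>> send_rows:
  plan:
    - {"translation": [0.0021, 0, -0.0038], "turn": [0, -2.86, 0], "fingers": 0}
    - {"translation": [0.0021, 0, -0.0038], "turn": [0, -2.86, 0], "fingers": 0}
    - {"translation": [0.0021, 0, -0.0038], "turn": [0, -2.86, 0], "fingers": 0}
    - {"translation": [0.0021, 0, -0.0038], "turn": [0, -2.86, 0], "fingers": 0}
    - {"translation": [0.0021, 0, -0.0038], "turn": [0, -2.86, 0], "fingers": 0}
    - {"translation": [0.0021, 0, -0.0038], "turn": [0, -2.86, 0], "fingers": 0}
    - {"translation": [0.0021, 0, -0.0038], "turn": [0, -2.86, 0], "fingers": 0}
    - {"translation": [0.0021, 0, -0.0038], "turn": [0, -2.86, 0], "fingers": 0}
    - {"translation": [0.0021, 0, -0.0038], "turn": [0, -2.86, 0], "fingers": 0}
    - {"translation": [0, 0, -0.02], "turn": [0, 0, 0], "fingers": 0}
    - {"translation": [0, 0, -0.03], "turn": [0, 0, 0], "fingers": 0}
    - {"translation": [0, 0, -0.03], "turn": [0, 0, 0], "fingers": 0}
    - {"translation": [0, 0, 0], "turn": [0, 9.3, 0], "fingers": 0}
    - {"translation": [0, 0, 0], "turn": [0, 9.3, 0], "fingers": 0}
    - {"translation": [0, 0, 0], "turn": [0, 9.3, 0], "fingers": 0}
    - {"translation": [0, 0, 0], "turn": [0, 9.3, 0], "fingers": 0}
    - {"translation": [0, 0, 0], "turn": [0, 0, 0], "fingers": 0}

```text
clock: 22.12
tool_pos: [0.485, 0.1979, 0.2252]
tool_rot: [179.9, 0.9, 80.6]
contact_force: [0.4, -1.0, -0.0]
finger_gap: -0.0003
gripper_force: 0.0
```

```bash
python3 - <<'E'
from h import *
s=arm.state(); print(s["tool_pos"],s["tool_rot"]); c=cam("wrist",s)
im=grab_frame("wrist"); cv2.imwrite("pics/w4.png",im)
for b in blobs(masks(im)["red"],60):
    print(b[0],ray(c,b[0][0],.08))
for n in("orange","blue","green"):
    print(n,[(tuple(map(int,cv2.boundingRect(b[2])))) for b in blobs(masks(im)[n],30) if 270<b[0][0][0]<360])
print(P.p((.4287,.225,.08)))
rel((.4287,.225,.125),(180,0,81.1)); 
E
```

```text
[0.48497067 0.19787931 0.22520866] [179.89362177   0.87897042  80.60673041]
((224.75001525878906, 198.75), (31.819805145263672, 31.11269760131836), 45.0) [0.42874398 0.22443073 0.08      ]
orange [(295, 118, 34, 10)]
blue [(325, 160, 17, 147), (285, 205, 17, 102), (293, 94, 38, 22), (279, 161, 19, 28)]
green [(293, 26, 36, 33)]
[-0.058072   -0.02027566  0.08      ]
dtool mm [ 16.8 -59.2  99.9] turn [ 0.06  0.83 -0.27]
```

View pics/w4.png

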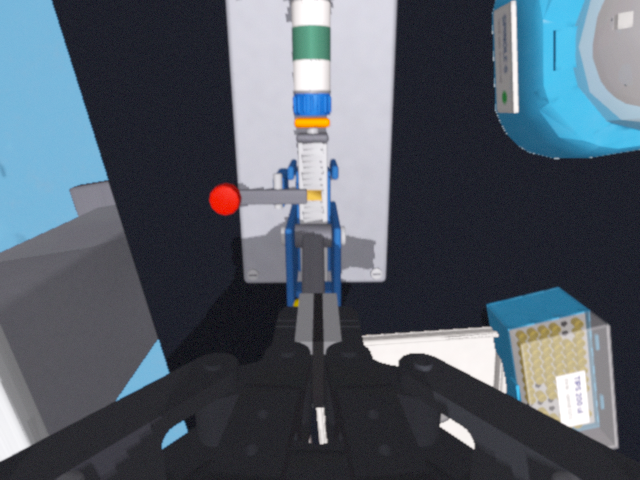

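The view shows the cap (311,104) flush on the barrel with no neck showing, the jaw (311,122) against it, and the button at (225,199). Moving to the button.

>>> send_rows:
  plan:
    - {"translation": [0.008, -0.0295, 0], "turn": [0, 0.8, 0], "fingers": 0}
    - {"translation": [0.0085, -0.0295, 0], "turn": [0, 0, -0.3], "fingers": 0}
    - {"translation": [0, 0, 0.03], "turn": [0, 0, 0], "fingers": 0}
    - {"translation": [0, 0, 0.03], "turn": [0, 0, 0], "fingers": 0}
    - {"translation": [0, 0, 0.03], "turn": [0, 0, 0], "fingers": 0}
    - {"translation": [0, 0, 0.012], "turn": [0, 0, 0], "fingers": 0}
    - {"translation": [0, 0, 0.01], "turn": [0, 0, 0], "fingers": 0}
    - {"translation": [0, 0, 0], "turn": [0, 0, 0], "fingers": 0}

```text
clock: 23.18
tool_pos: [0.4284, 0.229, 0.1124]
tool_rot: [-180.0, -0.1, 81.4]
contact_force: [0.9, -0.0, 0.0]
finger_gap: -0.0001
gripper_force: 0.0
```

>>> send_rows:
  plan:
    - {"translation": [0, 0, 0.008], "turn": [0, 0, 0], "fingers": 0}
    - {"translation": [0, 0, 0.004], "turn": [0, 0, 0], "fingers": 0}
    - {"translation": [0, 0, 0.004], "turn": [0, 0, 0], "fingers": 0}
    - {"translation": [0, 0, 0], "turn": [0, 0, 0], "fingers": 0}

```text
clock: 23.68
tool_pos: [0.4285, 0.2284, 0.0964]
tool_rot: [-180.0, -0.1, 81.3]
contact_force: [-1.8, 0.2, -0.6]
finger_gap: -0.0002
gripper_force: 0.0
```

>>> send_rows:
  plan:
    - {"translation": [-0.0035, 0, -0.001], "turn": [0, 0, 0], "fingers": 0}
    - {"translation": [0, 0, 0.003], "turn": [0, 0, 0], "fingers": 0}
    - {"translation": [0, 0, 0.002], "turn": [0, 0, 0], "fingers": 0}
    - {"translation": [0, 0, 0.001], "turn": [0, 0, 0], "fingers": 0}
    - {"translation": [0, 0, 0], "turn": [0, 0, 0], "fingers": 0}

```text
clock: 24.3
tool_pos: [0.4266, 0.2247, 0.0913]
tool_rot: [-179.9, -0.0, 81.4]
contact_force: [-4.0, -0.7, 5.2]
finger_gap: 0.0001
gripper_force: 3.3
```

>>> send_rows:
  plan:
    - {"translation": [0, 0, 0.001], "turn": [0, 0, 0], "fingers": 0}
    - {"translation": [0, 0, 0], "turn": [0, 0, 0], "fingers": 0}

```text
clock: 24.55
tool_pos: [0.4267, 0.2248, 0.091]
tool_rot: [-179.9, 0.0, 81.4]
contact_force: [-7.1, -1.5, 11.3]
finger_gap: -0.0001
gripper_force: 6.4
```

>>> send_rows:
  plan:
    - {"translation": [0, 0, 0], "turn": [0, 0, 0], "fingers": 0}
    - {"translation": [0, 0, 0], "turn": [0, 0, 0], "fingers": 0}
    - {"translation": [0, 0, 0], "turn": [0, 0, 0], "fingers": 0}
    - {"translation": [0, 0, 0], "turn": [0, 0, 0], "fingers": 0}
    - {"translation": [0, 0, 0], "turn": [0, 0, 0], "fingers": 0}
    - {"translation": [0, 0, 0], "turn": [0, 0, 0], "fingers": 0}

```text
clock: 25.3
tool_pos: [0.4267, 0.2248, 0.091]
tool_rot: [-179.9, 0.0, 81.4]
contact_force: [-6.9, -2.5, 12.8]
finger_gap: 0.0002
gripper_force: 6.4
```

```bash
python3 - <<'E'
from h import *
s=arm.state(); print(s["contact_force"],s["tool_pos"])
im=grab_frame("wrist"); im2=grab_frame("top"); cv2.imwrite("pics/w5.png",np.vstack([cv2.resize(im,(560,420))[:330],cv2.resize(im2[240:280,180:300],(560,187),interpolation=cv2.INTER_CUBIC)]))
E
```

```text
[-6.86143504 -2.45490733 12.75994988] [0.42670218 0.22482436 0.09103208]
```

View pics/w5.png

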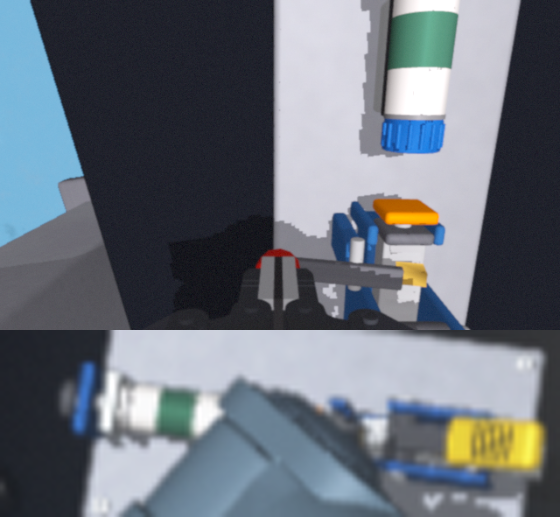

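The jaw (405,210) is fully back and the cap stays on the barrel. Going up and over the cartridge.

>>> send_rows:
  plan:
    - {"translation": [0, 0, -0.01], "turn": [0, 0, 0], "fingers": 0}
    - {"translation": [0, 0, -0.04], "turn": [0, 0, 0], "fingers": 0}
    - {"translation": [0, 0, -0.05], "turn": [0, 0, 0], "fingers": 0}
    - {"translation": [0.03, 0.02, -0.03], "turn": [0, 0, 0], "fingers": 60}
    - {"translation": [0.03, 0.02, 0], "turn": [0, 0, 0], "fingers": 60}
    - {"translation": [0.03, 0.02, 0], "turn": [0, 0, 0], "fingers": 60}
    - {"translation": [0, 0, 0], "turn": [0, 0, 0], "fingers": 60}
    - {"translation": [0, 0, 0], "turn": [0, 0, 0], "fingers": 60}

```text
clock: 26.4
tool_pos: [0.5008, 0.3041, 0.2204]
tool_rot: [-180.0, -0.1, 81.3]
contact_force: [-0.8, -0.8, 0.7]
finger_gap: 0.0508
gripper_force: 0.0
```

```bash
python3 - <<'E'
from h import *
s=arm.state(); print(s["clock"],s["tool_pos"],s["tool_rot"],s["finger_gap"],s["contact_force"]); c=cam("wrist",s)
im=grab_frame("wrist"); cv2.imwrite("pics/w6.png",im); mk=masks(im)
def bb(n,lo=20,col=(250,390)): return [(b[0],cv2.boundingRect(b[2])) for b in blobs(mk[n],lo) if col[0]<b[0][0][0]<col[1]]
for n in("green","blue","orange"): print(n,bb(n,40))
g=max(bb("green",100),key=lambda q:q[0][1][0]*q[0][1][1]); o=ray(c,g[0][0],.0605); print("band",o,P.p(o))
for b in bb("blue",100): 
    x,y,w,h=b[1]; print("blue ends",P.p(ray(c,(x+w/2,y),.0605)),P.p(ray(c,(x+w/2,y+h),.0605)))
rel((o[0],o[1],.056),(180,0,81.15))
E
```

```text
26.4 [0.50079332 0.30410149 0.22037107] [-1.79987609e+02 -1.17080069e-01  8.13482845e+01] 0.05080470486977397 [-0.83532133 -0.8274272   0.72299104]
green [(((315.0, 215.0), (26.0, 32.0), 90.0), (299, 202, 33, 27)), (((363.0294189453125, 6.882349967956543), (26.678918838500977, 20.615528106689453), 14.03624439239502), (348, 0, 31, 20))]
blue [(((333.8009338378906, 383.0697021484375), (15.720056533813477, 115.85590362548828), 1.7357046604156494), (325, 325, 17, 117)), (((295.5, 396.0), (88.0, 15.0), 90.0), (288, 352, 16, 89)), (((315.0, 145.0), (14.0, 52.0), 90.0), (289, 138, 53, 15)), (((315.0, 264.5), (19.0, 34.0), 90.0), (298, 255, 35, 20)), (((289.6735534667969, 314.74578857421875), (42.231937408447266, 20.35795783996582), 85.03025817871094), (280, 293, 21, 44)), (((333.0, 308.5), (31.0, 8.0), 90.0), (329, 293, 9, 32))]
orange [(((314.5, 305.0), (18.0, 31.0), 90.0), (299, 296, 32, 19)), (((315.0, 341.5), (9.0, 12.0), 90.0), (309, 337, 13, 10))]
band [0.50009537 0.30939397 0.0605    ] [-0.00051048  0.07409761  0.0605    ]
blue ends [ 0.01350469 -0.01064152  0.0605    ] [ 0.0149653  -0.11745171  0.0605    ]
blue ends [-0.01494427 -0.03369986  0.0605    ] [-0.01589026 -0.11655003  0.0605    ]
blue ends [-0.00024796  0.12621356  0.0605    ] [-0.00023209  0.11647558  0.0605    ]
blue ends [-0.00011526  0.04479129  0.0605    ] [-9.03550374e-05  2.95084175e-02  6.05000000e-02]
blue ends [-0.01842262  0.01531784  0.0605    ] [-0.01896849 -0.02083684  0.0605    ]
blue ends [0.01314836 0.01541601 0.0605    ] [ 0.01350469 -0.01064152  0.0605    ]
dtool mm [  5.3  -1.3 164.4] turn [-0.01 -0.09  0.18]
```

>>> send_rows:
  plan:
    - {"translation": [0.005, -0.001, 0.04], "turn": [0, 0, 0], "fingers": 60}
    - {"translation": [0, 0, 0.04], "turn": [0, 0, 0], "fingers": 60}
    - {"translation": [0, 0, 0.03], "turn": [0, 0, 0], "fingers": 60}
    - {"translation": [0, 0, 0.02], "turn": [0, 0, 0], "fingers": 60}
    - {"translation": [0, 0, 0.015], "turn": [0, 0, 0], "fingers": 60}
    - {"translation": [0, 0, 0.01], "turn": [0, 0, 0], "fingers": 60}
    - {"translation": [0, 0, 0], "turn": [0, 0, 0], "fingers": 60}
    - {"translation": [0, 0, 0], "turn": [0, 0, 0], "fingers": 60}

```text
clock: 27.45
tool_pos: [0.5013, 0.3107, 0.0666]
tool_rot: [179.9, -0.2, 81.4]
contact_force: [-0.2, -0.0, 0.2]
finger_gap: 0.0511
gripper_force: 0.0
```

```bash
python3 - <<'E'
from h import *
s=arm.state(); print(s["contact_force"],s["finger_gap"]); rel((.5001,.3092,.0555),(180,0,81.15))
E
```

```text
[-0.1539736  -0.00452169  0.23017378] 0.05107668018033664
dtool mm [-1.7 -1.  11.1] turn [ 0.07 -0.21  0.21]
```

>>> send_rows:
  plan:
    - {"translation": [-0.0015, -0.001, 0.006], "turn": [0, 0, 0], "fingers": 60}
    - {"translation": [0, 0, 0.005], "turn": [0, 0, 0], "fingers": 60}
    - {"translation": [0, 0, 0], "turn": [0, 0, 0], "fingers": 45}
    - {"translation": [0, 0, 0], "turn": [0, 0, 0], "fingers": 35}
    - {"translation": [0, 0, 0], "turn": [0, 0, 0], "fingers": 20}
    - {"translation": [0, 0, 0], "turn": [0, 0, 0], "fingers": 20}
    - {"translation": [0, 0, 0], "turn": [0, 0, 0], "fingers": 20}
    - {"translation": [0, 0, 0], "turn": [0, 0, 0], "fingers": 20}
  grip_force: 25

```text
clock: 28.45
tool_pos: [0.4997, 0.3088, 0.0549]
tool_rot: [180.0, -0.2, 81.3]
contact_force: [0.3, 0.2, 0.8]
finger_gap: 0.0243
gripper_force: 24.6
```

>>> send_rows:
  plan:
    - {"translation": [0, 0, -0.01], "turn": [0, 0, 0], "fingers": 20}
    - {"translation": [0, 0, -0.03], "turn": [0, 0, 0], "fingers": 20}
    - {"translation": [0, 0, -0.05], "turn": [0, 0, 0], "fingers": 20}
    - {"translation": [0, 0, -0.05], "turn": [0, 0, 0], "fingers": 20}
    - {"translation": [0, 0, -0.05], "turn": [0, 0, 0], "fingers": 20}
    - {"translation": [0, 0, -0.04], "turn": [0, 0, 0], "fingers": 20}
    - {"translation": [0, 0, 0], "turn": [0, 0, 0], "fingers": 20}
    - {"translation": [0, 0, 0], "turn": [0, 0, 0], "fingers": 20}

```text
clock: 29.45
tool_pos: [0.4987, 0.3077, 0.2839]
tool_rot: [-179.9, -0.1, 81.4]
contact_force: [-0.4, -1.2, -2.6]
finger_gap: 0.024
gripper_force: 24.7
```

```bash
python3 - <<'E'
from h import *
s=arm.state(); print(s["finger_gap"],s["gripper_force"],s["contact_force"]); rel((.531,-.127,s["tool_pos"][2]),(180,0,81.3))
E
```

```text
0.023984954185781938 24.72245693206787 [-0.43129373 -1.20227134 -2.58959013]
dtool mm [-424.9   97.2   -0.6] turn [-0.05 -0.06  0.06]
```

>>> send_rows:
  plan:
    - {"translation": [-0.02, 0.005, 0], "turn": [0, 0, 0], "fingers": 20}
    - {"translation": [-0.035, 0.008, 0], "turn": [0, 0, 0], "fingers": 20}
    - {"translation": [-0.035, 0.008, 0], "turn": [0, 0, 0], "fingers": 20}
    - {"translation": [-0.035, 0.008, 0], "turn": [0, 0, 0], "fingers": 20}
    - {"translation": [-0.035, 0.008, 0], "turn": [0, 0, 0], "fingers": 20}
    - {"translation": [-0.035, 0.008, 0], "turn": [0, 0, 0], "fingers": 20}
    - {"translation": [-0.035, 0.008, 0], "turn": [0, 0, 0], "fingers": 20}
    - {"translation": [-0.035, 0.008, 0], "turn": [0, 0, 0], "fingers": 20}
    - {"translation": [-0.035, 0.008, 0], "turn": [0, 0, 0], "fingers": 20}
    - {"translation": [-0.035, 0.008, 0], "turn": [0, 0, 0], "fingers": 20}
    - {"translation": [-0.035, 0.008, 0], "turn": [0, 0, 0], "fingers": 20}
    - {"translation": [-0.035, 0.008, 0], "turn": [0, 0, 0], "fingers": 20}
    - {"translation": [-0.02, 0.004, 0], "turn": [0, 0, 0], "fingers": 20}
    - {"translation": [0, 0, 0], "turn": [0, 0, 0], "fingers": 20}
    - {"translation": [0, 0, 0], "turn": [0, 0, 0], "fingers": 20}

```text
clock: 31.32
tool_pos: [0.5312, -0.1243, 0.2832]
tool_rot: [-179.9, -0.2, 81.5]
contact_force: [-0.0, 1.3, -1.4]
finger_gap: 0.0239
gripper_force: 24.7
```

```bash
python3 - <<'E'
from h import *
s=arm.state(); print(s["finger_gap"],s["q"].round(1)); c=cam("wrist",s)
im=grab_frame("wrist")
# tray-frame points -> draw predicted tray rim & free-half centre for check
for p in ((.450,.061,.016),(.619,.047,.016),(.599,-.202,.016),(.430,-.188,.016),(.531,-.127,.003)):
    q=proj(c,p); cv2.circle(im,tuple(int(v) for v in q),4,(0,0,255),-1)
im2=cv2.resize(grab_frame("top")[200:300,300:440],(560,400))
cv2.imwrite("pics/w7.png",cv2.hconcat([cv2.resize(im,(400,300)),cv2.resize(im2,(400,300))]))
rel((.531,-.127,.0245),(180,0,81.3))
E
```

```text
0.023890232121109804 [ 36.8  11.4 -31.2 102.4   6.1  68.   -4.7]
dtool mm [ -3.9  -0.  259.1] turn [-0.01 -0.19  0.26]
```

View pics/w7.png

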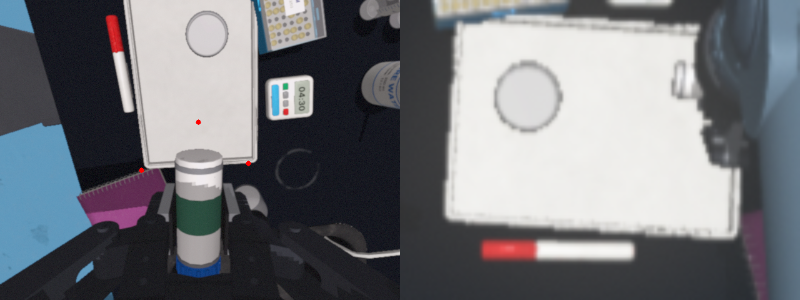

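Predicted tray corners match the picture (wrist crop (145,166) and (250,163)). The free half lies under the cartridge. Lowering.

>>> send_rows:
  plan:
    - {"translation": [0.005, -0.006, 0.04], "turn": [0, 0, 0], "fingers": 20}
    - {"translation": [0, 0, 0.05], "turn": [0, 0, 0], "fingers": 20}
    - {"translation": [0, 0, 0.05], "turn": [0, 0, 0], "fingers": 20}
    - {"translation": [0, 0, 0.05], "turn": [0, 0, 0], "fingers": 20}
    - {"translation": [0, 0, 0.03], "turn": [0, 0, 0], "fingers": 20}
    - {"translation": [0, 0, 0.02], "turn": [0, 0, 0], "fingers": 20}
    - {"translation": [0, 0, 0.01], "turn": [0, 0, 0], "fingers": 20}
    - {"translation": [0, 0, 0.005], "turn": [0, 0, 0], "fingers": 20}
    - {"translation": [0, 0, 0], "turn": [0, 0, 0], "fingers": 20}
    - {"translation": [0, 0, 0], "turn": [0, 0, 0], "fingers": 20}

```text
clock: 32.67
tool_pos: [0.5272, -0.1203, 0.0297]
tool_rot: [179.9, -0.1, 81.3]
contact_force: [-0.3, -1.2, -1.0]
finger_gap: 0.0239
gripper_force: 24.8
```

>>> send_rows:
  plan:
    - {"translation": [0, 0, 0.0015], "turn": [0, 0, 0], "fingers": 20}
    - {"translation": [0, 0, 0.0015], "turn": [0, 0, 0], "fingers": 20}
    - {"translation": [0, 0, 0], "turn": [0, 0, 0], "fingers": 20}

```text
clock: 33.05
tool_pos: [0.5261, -0.1201, 0.0256]
tool_rot: [-180.0, -0.1, 81.4]
contact_force: [-1.0, -0.5, -1.4]
finger_gap: 0.0239
gripper_force: 24.8
```

>>> send_rows:
  plan:
    - {"translation": [0, 0, 0.0015], "turn": [0, 0, 0], "fingers": 20}
    - {"translation": [0, 0, 0.0015], "turn": [0, 0, 0], "fingers": 20}
    - {"translation": [0, 0, 0], "turn": [0, 0, 0], "fingers": 20}

```text
clock: 33.42
tool_pos: [0.5261, -0.12, 0.0225]
tool_rot: [-180.0, -0.1, 81.4]
contact_force: [-0.5, -0.4, -0.9]
finger_gap: 0.0242
gripper_force: 24.7
```

>>> send_rows:
  plan:
    - {"translation": [0, 0, 0.001], "turn": [0, 0, 0], "fingers": 20}
    - {"translation": [0, 0, 0], "turn": [0, 0, 0], "fingers": 20}

```text
clock: 33.67
tool_pos: [0.5263, -0.12, 0.0216]
tool_rot: [-180.0, -0.1, 81.4]
contact_force: [0.1, 0.3, -0.1]
finger_gap: 0.0239
gripper_force: 24.8
```

>>> send_rows:
  plan:
    - {"translation": [0, 0, 0.0007], "turn": [0, 0, 0], "fingers": 20}
    - {"translation": [0, 0, 0], "turn": [0, 0, 0], "fingers": 20}

```text
clock: 33.92
tool_pos: [0.5263, -0.12, 0.0209]
tool_rot: [-180.0, -0.1, 81.4]
contact_force: [0.2, 0.1, -0.4]
finger_gap: 0.0244
gripper_force: 24.7
```

>>> send_rows:
  plan:
    - {"translation": [0, 0, 0.0005], "turn": [0, 0, 0], "fingers": 20}
    - {"translation": [0, 0, 0], "turn": [0, 0, 0], "fingers": 20}

```text
clock: 34.17
tool_pos: [0.5263, -0.12, 0.0205]
tool_rot: [180.0, -0.1, 81.4]
contact_force: [0.5, 0.2, -1.1]
finger_gap: 0.024
gripper_force: 24.7
```

>>> send_rows:
  plan:
    - {"translation": [0, 0, 0.0005], "turn": [0, 0, 0], "fingers": 20}
    - {"translation": [0, 0, 0], "turn": [0, 0, 0], "fingers": 20}

```text
clock: 34.42
tool_pos: [0.5263, -0.1201, 0.0203]
tool_rot: [-180.0, -0.1, 81.4]
contact_force: [-1.4, 1.2, 3.4]
finger_gap: 0.0238
gripper_force: 25.1
```

Contact felt at the expected height. Opening gently and retreating.

>>> send_rows:
  plan:
    - {"translation": [0, 0, 0], "turn": [0, 0, 0], "fingers": 29}
    - {"translation": [0, 0, 0], "turn": [0, 0, 0], "fingers": 31}
    - {"translation": [0, 0, 0], "turn": [0, 0, 0], "fingers": 34}
    - {"translation": [0, 0, 0], "turn": [0, 0, 0], "fingers": 40}
    - {"translation": [0, 0, 0], "turn": [0, 0, 0], "fingers": 60}
    - {"translation": [0, 0, 0], "turn": [0, 0, 0], "fingers": 60}
    - {"translation": [0, 0, 0], "turn": [0, 0, 0], "fingers": 60}
    - {"translation": [0, 0, -0.01], "turn": [0, 0, 0], "fingers": 60}
    - {"translation": [0, 0, -0.02], "turn": [0, 0, 0], "fingers": 60}
    - {"translation": [0, 0, -0.04], "turn": [0, 0, 0], "fingers": 60}
    - {"translation": [0, 0, -0.05], "turn": [0, 0, 0], "fingers": 60}
    - {"translation": [0, 0, -0.05], "turn": [0, 0, 0], "fingers": 60}
    - {"translation": [0, 0, -0.05], "turn": [0, 0, 0], "fingers": 60}
    - {"translation": [0, 0, 0], "turn": [0, 0, 0], "fingers": 60}

```text
clock: 36.17
tool_pos: [0.5301, -0.1207, 0.2471]
tool_rot: [179.3, -0.0, 81.4]
contact_force: [0.5, 0.1, 0.1]
finger_gap: 0.0511
gripper_force: 0.0
```

```bash
python3 - <<'E'
from h import *
print(arm.state()["clock"])
a=grab_frame("wrist"); b=grab_frame("top")[215:315,180:430]
cv2.imwrite("pics/w8.png",np.vstack([cv2.resize(a,(440,330)),cv2.resize(b,(440,176))]))
E
```

```text
36.175
```

View pics/w8.png

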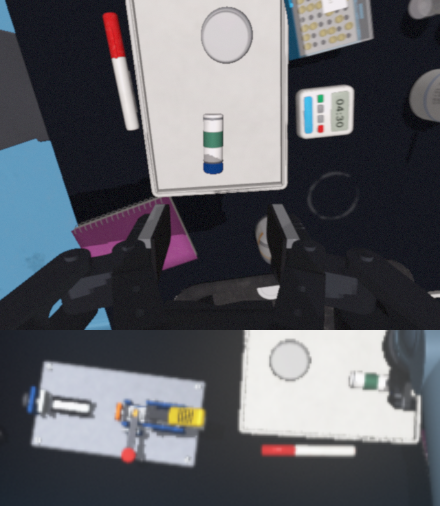

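The cartridge lies flat in the free half of the tray at (213,143), the jaw is fully back, and nothing else has moved.

```bash
python3 -c "
from rig import arm; print(arm.finish_job())"
```

```text
the job is handed in; nothing more can be done
None
```

I seated the cap in three strokes, stopping at about 11 N on the lever, then released the jaw fully back and laid the cartridge flat in the tray's free half; the job was handed in at about 36 s.

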